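# Camera column up for the model photo

## Task

Stand the little timber house with the orange roof in the middle of the round plinth, one of its gable (door) ends squarely facing the camera, and let go of it. Then squeeze the orange release button on the side of the camera head, pull the camera straight up its telescoping column past the first stop to the second, topmost stop, and finish holding it up there with the button still squeezed in. Leave the other models and desk things where they are.

Things in the scene. Friction and masses are not known exactly. Their poses are not given: they have to be found in the camera images.
- house: small timber model house with an orange gable roof, 56 (x, along the ridge) x 38 (y) x 56 mm high, 70 g. Origin: centre of its underside, z up. The long side walls (y = -19 and +19, flat up to 40 mm above the underside) are the ones to grip; the gable ends with a dark door are at -x and +x. Starts at one of three places on the table, at any yaw
- plinth: fixed round white plinth with a grey top, 110 mm across, 12 mm high. Origin: centre of its underside. Stands in front of the camera
- column: fixed telescoping camera column: round dark foot 110 mm across and 18 mm high, aluminium outer tube 32 mm thick with a black collar 39 mm across (top 117 mm above the table). Origin: centre of the foot's underside; z up along the column; +x is the way the camera looks, towards the plinth; the orange button is on the -y side
- grip (a point): grip point of the grey camera head, rising with it; axes as the column. On the column's axis in x, 145 mm above the table with the column in, 265 mm at the second stop. The head is 30 (x) x 34 (y) x 46 (z) mm, 23 mm below to 23 mm above this point; its +y face is 18 mm away, the button face on the -y side 24 mm (18 mm when in). Close the fingers along y, from above
- lens (a point): centre of the camera's lens front, 71 mm in +x from the grip point, same axes as the column. The black camera (52 mm wide in y, 36 mm high) sits in front of the head, from 28 mm to 71 mm in +x of the grip point, no higher than the head
- button (a joint): orange release button, face 24 wide x 26 mm high, on the -y side of the head: travel in m, 0 out, 0.006 fully in; spring 2.8 N at first to 7 N fully in. With the button out the fully lowered head is locked down; from about 0.0045 the lock is free. The button moves up with the head
- head (a joint): slide of the head and inner tube out of the middle tube, in m: 0 in, 0.06 fully out (first stop). Unlocked it takes about 4 N up and sinks back when let go
- mid_tube (a joint): slide of the middle tube out of the outer tube, in m: 0 in, 0.06 fully out. It follows once the head has met the first stop, and at 0.06 the column is at its second stop, a hard end; this part of the pull takes about 9 N
- white_house: all-white model house of the same size and shape as the timber one; leave alone. Origin: centre of its underside
- tower: small stepped model tower, white foot 40 x 40 x 30 mm, cork upper part, 78 mm high in all; leave alone. Origin: centre of its underside
- pencil_cup: white pencil cup, 72 mm across, 95 mm high, pencils up to 170 mm; leave alone. Origin: centre of its underside
- stick_glass: glass with wooden sticks, 80 mm across, 90 mm high, sticks up to 155 mm; leave alone. Origin: centre of its underside
- glue: white glue bottle with an orange cap, 40 mm across, 85 mm high; leave alone. Origin: centre of its underside
- sanding_block: cork sanding block 70 x 45 x 28 mm; leave alone. Origin: centre of its underside

How it is judged (in metres and radians):
On the way, in this order (a step that is already met when the one before it is completed fails the run):
1. the timber house stands in the middle of the plinth, gable end to the camera, let go, with the camera still down (horizontal distance between house and plinth below 0.022 m and angle between house's own z axis and vertical below 0.12 rad and z of house in the frame of plinth between 0.009 and 0.016 m and angle between the x axis of house and the x axis of column, either way round below 0.27 rad and contact force between the fingers and house below 0.05 N and linear speed of house below 0.02 m/s and value of joint each of head, mid_tube below 0.005 m and value of joint button below 0.003 m), for 0.2 s.
2. the release button is squeezed in by the fingers (value of joint button above 0.0045 m and contact force between the fingers and head above 2 N), for 0.1 s.
3. the camera is raised to the first stop (value of joint head above 0.053 m).
At the end, for the whole second after the job is handed in: The timber house stands upright on the plinth, within 22 mm of its centre, its ridge within 0.27 rad (15 degrees) of the camera's direction, untouched; both telescope sections are out to within 6 mm of their stops and still, held by the fingers (over 3 N) with the button in by at least 4 mm (horizontal distance between house and plinth below 0.022 m and angle between house's own z axis and vertical below 0.12 rad and z of house in the frame of plinth between 0.009 and 0.016 m and angle between the x axis of house and the x axis of column, either way round below 0.27 rad and linear speed of house below 0.02 m/s and contact force between the fingers and house below 0.05 N and value of joint each of head, mid_tube above 0.054 m and value of joint button above 0.004 m and contact force between the fingers and head above 3 N and velocity of joint head between -0.01 and 0.01 m/s and velocity of joint mid_tube between -0.01 and 0.01 m/s); the arm keeps its last pose, push and grip.
It fails at once if another model or desk thing is moved by more than 30 mm or tipped over (distance of any of white_house, tower, pencil_cup, stick_glass, glue, sanding_block from where it was at the start of the episode above 0.03 m or angle between any of white_house, tower, pencil_cup, stick_glass, glue, sanding_block's own z axis and vertical above 0.35 rad).
It fails at once if the house is tipped over (angle between house's own z axis and vertical above 0.6 rad).
It also fails if it takes over 54 s, if anything falls off the work surface, if the arm or the gripper's body presses on something with over 40 N, if the wrist force passes 120 N, or if a joint passes its speed limit or range.

## Robot

A 6-joint arm with a two-finger parallel gripper is mounted at the origin on the work surface. World frame = base frame: x ahead of the robot, y to its left, z up, the work surface at z = 0. Lengths are in m, angles in degrees, forces in N, time in s.
With the tool pointing down it reaches from about 0.4 to 0.825 m from the base axis. Payload 7 kg.
Tool frame: the origin (TCP) lies midway between the tips of the shut fingers; the grasp point (between the pads) lies r.grip_depth behind it (r.grip_depth is the distance from the TCP to the grasp point, in m); z points along the fingers, y is the line along which they close (so a half turn about z gives the same grasp; the last joint's range is limited). The gripper opens to 88 mm and grips with 3 to 60 N. Pads are 19 mm wide; open, the fingers measure 130 mm over their backs; the gripper's body (78 mm by 193 mm) begins 47 mm behind the grasp point.
Start: joints at [-48.352, 20.546, 0.682, 0, -70.136, -16.507], TCP at [0.287, -0.611, 0.227] pointing down, gripper open.
Joint ranges: [-176.03, 176.03], [-82.01, 121.73], [-58.28, 71.71], [-173.87, 95.51], [-174.79, -0.11], [-173.66, 173.66]. Speed limits (degrees/s): [136.94, 136.94, 172.46, 180, 180, 180].

## Interface

Orientations are given as [roll, pitch, yaw] about the fixed x, y, z axes, in that order (R = Rz(yaw) Ry(pitch) Rx(roll)).
In Python, from plant import r, probe_bus, workorder, capture gives the robot as it stands (r), with the cameras as plain functions, the readings (probe_bus) and the job (workorder).
- The arm moves only by the shell command python3 drive.py FILE [OPENING] [FORCE], which reads ROWS from the file FILE. ROWS is a JSON list of rows, 1 to 12 of them, each of 6 numbers: dx, dy, dz in normalised numbers (1 is 0.75 m), then a rotation vector rx, ry, rz in shares of 90 degrees (1.0 is 90 degrees); each row is the pose to reach, as a shift and turn from the pose commanded when the command began, along the tool's axes at that moment; what a row does not reach only later rows make up. A row lasts 1/12 s, in which the tool goes at most 0.0417 m and 7.16 degrees, less where a joint would pass 70% of its speed; a pose out of reach is approached as far as the arm can. OPENING is the finger opening in m, set as the command begins (- or left out keeps the last). The fingers move at their own pace and stop on an object; FORCE is the grip in N (left out, the last holds). Time passes only in rows, so rows that do not move let the fingers close. It prints the time, the measured TCP pose, the force, the opening and the grip force at its end. No shift or turn number may pass 1 either way. Input that does not fit is refused with a message, and nothing moves.
- probe_bus.get_state(): the state, without advancing time (a new reading comes with each control period).
- capture(name): name is "scene" or "side" or "wrist"; returns a dict with "frame" (384x512x3 uint8, red, green, blue), "z_map" (384x512 float32, m along the optical axis (not along the pixel's ray), 0 where there is no reading), "fx", "fy", "cx", "cy" (pixels), "D" ([k1, k2, p1, p2, k3] as OpenCV has them; the pictures are not rectified), "cam_to_world" (4x4, takes a point from camera to world coordinates). Camera axes: x right, y down, z forward; pixel columns grow to the right and rows downward; lengths in m; the calibration is good to about 2 mm. A picture is of the moment at which its call begins.
- workorder.close_job(): hands the job in; it is judged then, once.
The state is a dict: "time_s": time; "joints": joint angles; "qd": joint speeds; "joint_torque": joint torques, N m; "tcp_pos": TCP position; "eef_rot": TCP orientation; "contact_force": force on the tool from outside, world axes, zero at the start; "moment": the same for the moment, N m; "gripper_width": finger opening in m; "gripper_force": force on a finger pad.
Only numpy, scipy, OpenCV 4.12 (cv2) and the standard library are available. Lean on these libraries where they do the work, as an engineer would, in place of code of your own. Each camera call takes 0.05 s, during which the arm holds its last target. There are 200 camera calls.

## Working session

There is one attempt and no reset: what is moved stays moved. The work goes in short steps, Python scripts to look and compute and a shell command to move; the robot and the scene stay as the last step left them, time stands still between calls to the robot, and variables do not carry over. Pictures are saved under pics/ and viewed, at most 10 in all, crops included, and the job is handed in when it is done.

```bash
ls; mkdir -p pics
cat > h.py <<'E'
import numpy as np,cv2,json
from plant import r, probe_bus, workorder, capture
def cap(n,save=None):
    c=capture(n)
    if save: cv2.imwrite('pics/'+save,cv2.cvtColor(c['frame'],cv2.COLOR_RGB2BGR))
    return c
def world(c):
    h,w=c['z_map'].shape
    u,v=np.meshgrid(np.arange(w),np.arange(h))
    K=np.array([[c['fx'],0,c['cx']],[0,c['fy'],c['cy']],[0,0,1.]])
    p=cv2.undistortPoints(np.stack([u,v],-1).reshape(-1,1,2).astype(np.float32),K,np.array(c['D'],float)).reshape(h,w,2)
    z=c['z_map'];P=np.dstack([p[...,0]*z,p[...,1]*z,z])
    T=np.array(c['cam_to_world']);W=P@T[:3,:3].T+T[:3,3];W[z==0]=np.nan
    return W
E
python3 - <<'E'
from h import *
a=cap('scene','s1.png');b=cap('side','d1.png');w=cap('wrist','w1.png')
im=[cv2.imread('pics/'+x) for x in('s1.png','d1.png')]
s=probe_bus.get_state();print(s['tcp_pos'],s['eef_rot'],s['time_s'],r.grip_depth,s['gripper_width'])
for c in(a,b,w):print(np.round(c['cam_to_world'],3).tolist(),c['fx'])
E
```

```text
drive.py
pics
plant.py
[ 0.28658165 -0.61074884  0.2258274 ] [ 1.79926495e+02 -8.78321263e-03 -1.54866402e+02] 0.15 0.0188 0.0874951667171049
[[0.403, 0.71, -0.577, 1.227], [0.915, -0.322, 0.243, -0.3], [-0.013, -0.626, -0.78, 1.102], [0.0, 0.0, 0.0, 1.0]] 454.51523989323266
[[-0.672, -0.366, 0.643, -0.367], [-0.74, 0.314, -0.595, 0.791], [0.016, -0.876, -0.482, 0.773], [0.0, 0.0, 0.0, 1.0]] 455.51505590884136
[[-0.426, 0.868, 0.255, 0.218], [0.905, 0.408, 0.121, -0.643], [0.001, 0.282, -0.959, 0.384], [0.0, 0.0, 0.0, 1.0]] 344.45724905779207
```

View pics/s1.png

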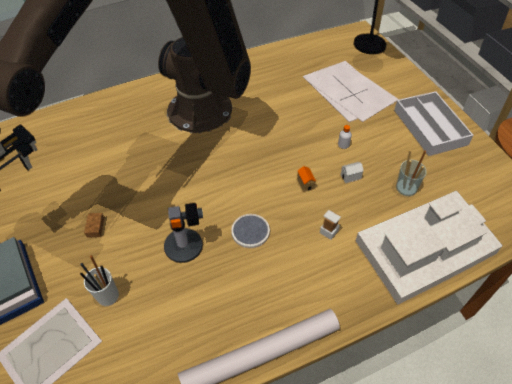

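View pics/d1.png

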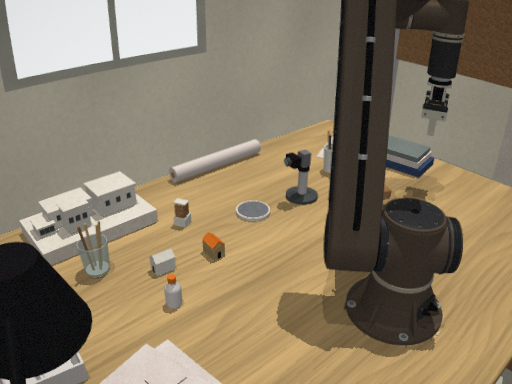

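Scene view: timber house at about (306,178), plinth at (251,231), column foot at (183,245) with the orange button around (176,218). The white house (351,172) and tower (331,224) are clear of the house. In the side view the house is at (213,246) and the plinth at (253,211).

```bash
cat > m.py <<'E'
from h import *
def rect(P):
    (c,s,a)=cv2.minAreaRect(P[:,:2].astype(np.float32)*1000);return np.round(c,1),np.round(s,1),round(a,1)
for n,hb,pb,kb in(('scene',(285,155,330,200),(225,205,280,255),(150,190,215,270)),('side',(195,225,232,268),(230,195,278,228),(275,140,325,208))):
    c=cap(n);W=world(c);f=c['frame'];hsv=cv2.cvtColor(f,cv2.COLOR_RGB2HSV)
    def box(b):
        m=np.zeros(f.shape[:2],bool);m[b[1]:b[3],b[0]:b[2]]=1;return m
    org=(hsv[...,0]<13)&(hsv[...,1]>180)&(hsv[...,2]>120)
    m=box(hb)&org&(W[...,2]>.03);P=W[m];print(n,'roof',len(P),P[:,2].min(),P[:,2].max(),rect(P))
    top=P[P[:,2]>P[:,2].max()-.006];print(' ridge',rect(top),top.mean(0))
    # roof normals by gradient: long axis from all roof points
    A=W[box(hb)&(W[...,2]>.012)&(W[...,2]<.08)];print(' house all',rect(A))
    m=box(pb)&(W[...,2]>.008)&(W[...,2]<.02);P=W[m];
    k=cv2.minEnclosingCircle(P[:,:2].astype(np.float32)*1000);print(' plinth',k,np.median(P[:,2]))
    m=box(kb)&(W[...,2]>.012)&(W[...,2]<.022);P=W[m]
    A=np.c_[2*P[:,:2],np.ones(len(P))]
    print(' foot',cv2.minEnclosingCircle(P[:,:2].astype(np.float32)*1000),len(P))
    m=box(kb)&(W[...,2]>.164)&(W[...,2]<.172);P=W[m];print(' headtop',len(P),rect(P) )
    m=box(kb)&(W[...,2]>.12)&(W[...,2]<.17);P=W[m];print(' head+cam',len(P),rect(P))
    m=box(kb)&org&(W[...,2]>.1);P=W[m];print(' btn',len(P),P.mean(0) if len(P) else 0,rect(P) if len(P) else 0)
E
python3 m.py
python3 - <<'E'
import cv2
a=cv2.imread('pics/s1.png')[150:280,130:350];b=cv2.imread('pics/d1.png')[130:280,160:340]
cv2.imwrite('pics/c1.png',cv2.vconcat([cv2.resize(x,(500,299)) for x in(a,b)]))
E
```

```text
scene roof 49 0.03560597352372552 0.0581892635930672 (array([470.5, 186.2]), array([46.1, 32.2]), 17.3)
 ridge (array([470.3, 185.5]), array([15.5, 45.9]), 84.4) [0.46886448 0.18773996 0.05453726]
 house all (array([469.9, 186.3]), array([41.1, 62.8]), 82.7)
 plinth ((559.3515625, -40.92477798461914), 55.39656066894531) 0.01257058733776395
 foot ((526.8174438476562, -234.61788940429688), 55.03955078125) 693
 headtop 210 (array([ 529.4, -212.6]), array([73.6, 47.4]), 73.6)
 head+cam 597 (array([ 532.1, -207. ]), array([86.6, 55.6]), 74.9)
 btn 30 [ 0.54820734 -0.23774095  0.14833513] (array([ 546.1, -237. ]), array([20.3, 11.7]), 76.7)
side roof 48 0.041415844919479694 0.05895210809505558 (array([465.8, 195.5]), array([52.1, 24.6]), 2.1)
 ridge (array([464.7, 190.2]), array([11.6, 49.8]), 79.0) [0.46182263 0.19064411 0.05576802]
 house all (array([467. , 189.9]), array([41.3, 64.5]), 84.4)
 plinth ((558.7211303710938, -38.746761322021484), 59.245452880859375) 0.014020414876893428
 foot ((555.92626953125, -312.2022399902344), 144.25360107421875) 338
 headtop 48 (array([ 526.4, -214.1]), array([65.2, 38.5]), 82.1)
 head+cam 375 (array([ 528.7, -204.5]), array([90.6, 56.3]), 67.5)
 btn 0 0 0
```

View pics/c1.png

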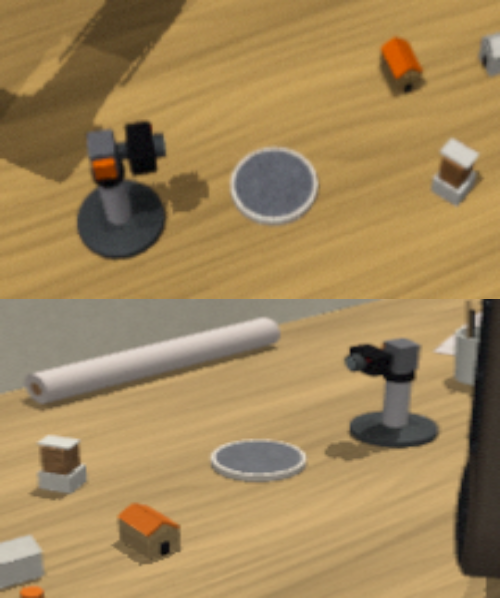

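```bash
cat > t.py <<'E'
import sys
from h import *
from scipy.spatial.transform import Rotation as R
x,y,z,yaw=map(float,sys.argv[1:5]);s=probe_bus.get_state()
C=R.from_euler('xyz',s['eef_rot'],degrees=True);T=R.from_euler('xyz',[180,0,yaw],degrees=True)
d=C.inv().apply(np.array([x,y,z])-s['tcp_pos']);print('d',np.round(d,4),'rot',np.round((C.inv()*T).as_rotvec(degrees=True),2),'n',np.linalg.norm(d)/.0417)
print(np.round(s['tcp_pos'],4),np.round(s['eef_rot'],2),np.round(s['joints'],1),'t',s['time_s'],'F',np.round(s['contact_force'],1),s['gripper_width'],s['gripper_force'])
E
python3 t.py 0.4685 0.188 0.2 173.5
```

```text
d [-0.504   0.6459  0.0266] rot [ 4.000e-02 -2.000e-02  3.164e+01] n 19.657744067623717
[ 0.2867 -0.6109  0.2261] [ 1.7996e+02 -1.0000e-02 -1.5486e+02] [-48.4  20.6   0.7  -0.  -70.1 -16.5] t 0.25 F [-0.5 -0.8 -0.1] 0.08749406586903524 0.0
```

The rows are not in the units I measure in: shifts go in shares of 0.75 m and turns go in shares of 90 degrees. I convert before sending: 0.36 m is 0.48, 0.335 m is 0.4467, 31.6 degrees is 0.3511.

```bash
echo '[[-0.0267,0.0347,0,0,0,0.0333],[-0.06,0.0773,0,0,0,0.0667],[-0.0933,0.12,0,0,0,0.1],[-0.1333,0.16,0,0,0,0.1333],[-0.16,0.2,0,0,0,0.1667],[-0.1933,0.24,0,0,0,0.2],[-0.2267,0.28,0,0,0,0.2333],[-0.2533,0.3267,0,0,0,0.2667],[-0.2933,0.3733,0,0,0,0.3],[-0.32,0.4133,0,0,0,0.3333],[-0.3467,0.4467,0,0,0,0.3511],[-0.3733,0.48,0,0,0,0.3511]]' > m.json && python3 drive.py m.json 0.088; python3 t.py 0.4685 0.188 0.2 173.5
```

```text
time_s: 1.25
tcp_pos: [0.3872, -0.1643, 0.2269]
eef_rot: [180.0, 0.1, 173.5]
contact_force: [0.8, 0.4, 1.5]
gripper_width: 0.0874
gripper_force: 0.0
d [-0.0407  0.3593  0.0271] rot [ 0.02  0.07 -0.03] n 8.695612445542299
[ 0.3872 -0.1643  0.2269] [1.7998e+02 7.0000e-02 1.7347e+02] [   4.1   -4.5  -29.2   -0.   -65.3 -100.7] t 1.25 F [0.8 0.4 1.5] 0.0874468724863044 0.0
```

In the tool's units: 0.359 m is 0.4787, 0.28 m is 0.3733.

```bash
echo '[[-0.0067,0.0533,0.004,0,0,0],[-0.0133,0.1067,0.008,0,0,0],[-0.0187,0.16,0.012,0,0,0],[-0.024,0.2133,0.016,0,0,0],[-0.0293,0.2667,0.02,0,0,0],[-0.036,0.32,0.024,0,0,0],[-0.0427,0.3733,0.028,0,0,0],[-0.048,0.4267,0.032,0,0,0],[-0.0547,0.4667,0.036,0,0,0],[-0.0547,0.4787,0.036,0,0,0],[-0.0547,0.4787,0.036,0,0,0]]' > m.json && python3 drive.py m.json >/dev/null
cat > w.py <<'E'
from h import *
c=cap('wrist','w2.png');W=world(c)
A=W[(W[...,2]>.012)&(W[...,2]<.07)&(np.hypot(W[...,0]-.468,W[...,1]-.188)<.045)]
(ce,s,a)=cv2.minAreaRect(A[:,:2].astype(np.float32)*1000);print(len(A),ce,s,a,A[:,2].max(),A[A[:,2]>A[:,2].max()-.004].mean(0))
t=A[A[:,2]>A[:,2].max()-.005];print('ridge',cv2.minAreaRect(t[:,:2].astype(np.float32)*1000))
E
python3 w.py; python3 t.py 0.4685 0.188 0.2 173.5
```

```text
2733 (466.6168212890625, 187.33828735351562) (39.49536895751953, 57.05152893066406) 84.60685729980469 0.057914110880496916 [0.46566917 0.18740518 0.05509329]
ridge ((466.8707275390625, 187.57366943359375), (14.001468658447266, 56.48830032348633), 86.0324478149414)
d [-0.0002  0.0014 -0.0009] rot [-0.05 -0.05  0.14] n 0.04113136875132142
[0.4681 0.1866 0.1991] [-1.7995e+02 -5.0000e-02  1.7364e+02] [  44.1    5.6  -22.8   -0.   -61.7 -140.5] t 2.2167 F [-0.5 -0.6 -0.3] 0.08792995013716758 0.0
```

View pics/w2.png

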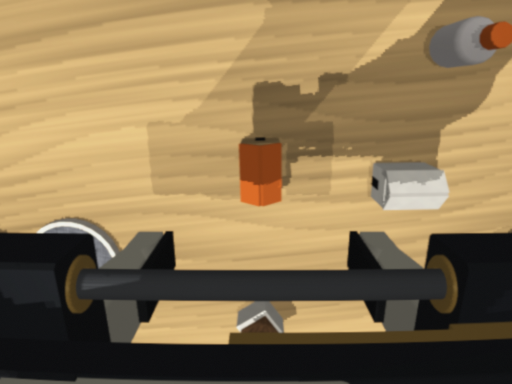

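House at (260,172) and aligned with the fingers. Its measured size is 57 x 39.5 mm at (0.467,0.187) with yaw about 175, which agrees with the given dimensions.

```bash
python3 t.py 0.4666 0.1874 0.014 175
```

```text
d [0.0015 0.0008 0.1851] rot [-0.05 -0.05 -1.36] n 4.438299019299572
[0.4681 0.1866 0.1991] [-1.7995e+02 -5.0000e-02  1.7364e+02] [  44.1    5.6  -22.8   -0.   -61.7 -140.5] t 2.2167 F [-0.5 -0.6 -0.3] 0.08792995013716758 0.0
```

In the tool's units: 0.185 m is 0.2467, 0.175 m is 0.2333, -1.4 degrees is -0.0156.

```bash
echo '[[0.002,0.0013,0.0267,0,0,-0.0156],[0.002,0.0013,0.0667,0,0,-0.0156],[0.002,0.0013,0.1067,0,0,-0.0156],[0.002,0.0013,0.1467,0,0,-0.0156],[0.002,0.0013,0.1867,0,0,-0.0156],[0.002,0.0013,0.2133,0,0,-0.0156],[0.002,0.0013,0.2333,0,0,-0.0156],[0.002,0.0013,0.2467,0,0,-0.0156],[0.002,0.0013,0.2467,0,0,-0.0156]]' > m.json && python3 drive.py m.json 0.088
echo '[[0,0,0,0,0,0],[0,0,0,0,0,0],[0,0,0,0,0,0],[0,0,0,0,0,0],[0,0,0,0,0,0],[0,0,0,0,0,0],[0,0,0,0,0,0],[0,0,0,0,0,0],[0,0,0,0,0,0],[0,0,0,0,0,0]]' > m.json && python3 drive.py m.json 0.02 12
echo '[[0,0,-0.0267,0,0,0],[0,0,-0.0667,0,0,0],[0,0,-0.1067,0,0,0],[0,0,-0.1467,0,0,0],[0,0,-0.1733,0,0,0],[0,0,-0.1733,0,0,0],[0,0,-0.1733,0,0,0]]' > m.json && python3 drive.py m.json
python3 m.py; python3 t.py 0.559 -0.04 0.144 -101
```

```text
time_s: 2.97
tcp_pos: [0.4658, 0.1848, 0.013]
eef_rot: [-179.9, -0.1, 174.8]
contact_force: [-0.0, -0.0, -0.2]
gripper_width: 0.0877
gripper_force: 0.0
time_s: 3.8
tcp_pos: [0.4671, 0.1873, 0.0146]
eef_rot: [180.0, 0.0, 174.9]
contact_force: [-0.9, 0.9, 0.8]
gripper_width: 0.0378
gripper_force: 12.0
time_s: 4.38
tcp_pos: [0.4673, 0.1875, 0.1455]
eef_rot: [179.9, 0.1, 174.9]
contact_force: [0.5, -0.0, -1.2]
gripper_width: 0.0379
gripper_force: 12.0
d [-1.121e-01 -2.179e-01  2.000e-04] rot [ 3.000e-02  1.000e-02 -8.408e+01] n 5.8759073522336935
[0.4666 0.187  0.1443] [ 1.7998e+02 -1.0000e-02  1.7492e+02] [  44.2    8.5  -27.3   -0.   -54.2 -139.3] t 4.4333 F [ 0.1 -0.2 -1.5] 0.037747608116680945 11.996705560013652Traceback (most recent call last):
  File "m.py", line 9, in <module>
    m=box(hb)&org&(W[...,2]>.03);P=W[m];print(n,'roof',len(P),P[:,2].min(),P[:,2].max(),rect(P))
                                                              ~~~~~~~~~~^^
    return umr_minimum(a, axis, None, out, keepdims, initial, where)
ValueError: zero-size array to reduction operation minimum which has no identity
```

```bash
python3 t.py 0.54 -0.15 0.27 -101
```

```text
d [-0.1029 -0.3291 -0.1258] rot [ 3.000e-02  1.000e-02 -8.408e+01] n 8.801808657589177
[0.4666 0.187  0.1443] [ 1.7998e+02 -1.0000e-02  1.7492e+02] [  44.2    8.5  -27.3   -0.   -54.2 -139.3] t 4.4333 F [ 0.1 -0.2 -1.5] 0.037747608116680945 11.996705560013652
```

In the tool's units: -0.329 m is -0.4387, -0.31 m is -0.4133, -84 degrees is -0.9333.

```bash
echo '[[-0.0133,-0.0267,-0.02,0,0,-0.0778],[-0.0267,-0.0533,-0.04,0,0,-0.1556],[-0.04,-0.0933,-0.06,0,0,-0.2333],[-0.0533,-0.1333,-0.08,0,0,-0.3111],[-0.0667,-0.1733,-0.1,0,0,-0.3889],[-0.0733,-0.2133,-0.12,0,0,-0.4667],[-0.08,-0.2533,-0.1333,0,0,-0.5444],[-0.0933,-0.2933,-0.1467,0,0,-0.6222],[-0.1067,-0.3333,-0.16,0,0,-0.7],[-0.12,-0.3733,-0.168,0,0,-0.7778],[-0.1333,-0.4133,-0.168,0,0,-0.8556],[-0.1373,-0.4387,-0.168,0,0,-0.9333]]' > m.json && python3 drive.py m.json
echo '[[0,0,0,0,0,0],[0,0,0,0,0,0],[0,0,0,0,0,0]]' > m.json && python3 drive.py m.json | tail -2
cat > c.py <<'E'
from h import *
c=cap('wrist','w3.png');W=world(c)
B=(np.abs(W[...,0]-.54)<.08)&(W[...,1]<-.1)&(W[...,1]>-.29)
for lo,hi in((.155,.175),(.164,.172),(.12,.175),(.012,.023)):
    A=W[B&(W[...,2]>lo)&(W[...,2]<hi)]
    if len(A)>5:print(lo,hi,len(A),[np.round(q,1).tolist() for q in cv2.minAreaRect(A[:,:2].astype(np.float32)*1000)])
E
python3 c.py
```

```text
time_s: 5.43
tcp_pos: [0.5408, -0.1521, 0.2688]
eef_rot: [179.9, -0.0, -101.5]
contact_force: [0.3, 0.4, -1.0]
gripper_width: 0.0383
gripper_force: 12.0
gripper_width: 0.0381
gripper_force: 12.0
0.155 0.175 5232 [[531.8, -206.0], [86.0, 51.6], 75.7]
0.164 0.172 2092 [[529.5, -214.4], [68.5, 44.8], 75.7]
0.12 0.175 5730 [[531.8, -205.8], [86.4, 51.6], 75.7]
0.012 0.023 3504 [[523.4, -241.5], [92.4, 106.1], 75.3]
```

View pics/w3.png

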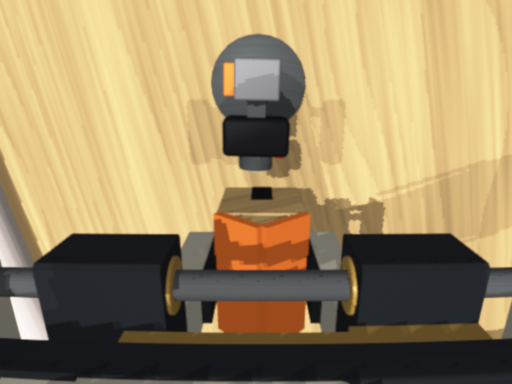

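Column head seen at (258,80), the button on the left at (228,80), and the camera below at (256,135). The 86 x 51.6 mm outline fits the spec and gives a column yaw of about 75.7° and a grip at (0.525,-0.233).

```bash
python3 t.py 0.5592 -0.0405 0.027 -104.3
```

```text
d [-0.1103  0.0032  0.2424] rot [ 0.11 -0.01  2.47] n 6.386621172075963
[ 0.5402 -0.1492  0.2694] [ 1.7989e+02 -1.0000e-02 -1.0183e+02] [  4.6   8.4 -10.1  -0.  -71.7 -16.4] t 5.7333 F [-0.4  0.2 -0.6] 0.038265026935216655 11.996978572569788
```

In the tool's units: 0.215 m is 0.2867, 0.2 m is 0.2667, 2.5 degrees is 0.0278.

```bash
echo '[[-0.04,0.0013,0.0133,0,0,0.0111],[-0.0867,0.0027,0.0267,0,0,0.0222],[-0.1333,0.004,0.0467,0,0,0.0278],[-0.1467,0.004,0.0867,0,0,0.0278],[-0.1467,0.004,0.1267,0,0,0.0278],[-0.1467,0.004,0.1667,0,0,0.0278],[-0.1467,0.004,0.2067,0,0,0.0278],[-0.1467,0.004,0.24,0,0,0.0278],[-0.1467,0.004,0.2667,0,0,0.0278],[-0.1467,0.004,0.2867,0,0,0.0278],[-0.1467,0.004,0.2867,0,0,0.0278],[-0.1467,0.004,0.2867,0,0,0.0278]]' > m.json && python3 drive.py m.json
python3 t.py 0.5592 -0.0405 0.027 -104.3
```

```text
time_s: 6.73
tcp_pos: [0.5595, -0.0408, 0.0551]
eef_rot: [179.9, -0.1, -104.2]
contact_force: [0.1, 0.9, 0.6]
gripper_width: 0.0378
gripper_force: 12.0
d [-0.0002  0.0003  0.0281] rot [ 0.09 -0.06  0.1 ] n 0.6740590025198472
[ 0.5595 -0.0408  0.0551] [ 1.7991e+02 -6.0000e-02 -1.0420e+02] [ 15.8  19.8 -25.9   0.  -44.4 -30. ] t 6.7333 F [0.1 0.9 0.6] 0.037843936252035304 11.997625418007374
```

In the tool's units: 0.028 m is 0.0373, 0.026 m is 0.0347.

```bash
echo '[[0,0,0.0107,0,0,0],[0,0,0.0213,0,0,0],[0,0,0.028,0,0,0],[0,0,0.032,0,0,0],[0,0,0.0347,0,0,0],[0,0,0.0373,0,0,0],[0,0,0.0373,0,0,0],[0,0,0.0373,0,0,0]]' > m.json && python3 drive.py m.json
```

```text
time_s: 7.4
tcp_pos: [0.5602, -0.0414, 0.0276]
eef_rot: [-180.0, 0.0, -104.2]
contact_force: [-0.2, -0.5, -0.5]
gripper_width: 0.0374
gripper_force: 12.0
```

In the tool's units: 0.001 m is 0.0013.

```bash
echo '[[0,0,0.0013,0,0,0],[0,0,0.0013,0,0,0],[0,0,0.0013,0,0,0]]' > m.json && python3 drive.py m.json
echo '[[0,0,0.0013,0,0,0],[0,0,0,0,0,0],[0,0,0,0,0,0],[0,0,0,0,0,0],[0,0,0,0,0,0],[0,0,0,0,0,0],[0,0,0,0,0,0],[0,0,0,0,0,0]]' > m.json && python3 drive.py m.json 0.088 | tail -2
echo '[[0,0,-0.0133,0,0,0],[0,0,-0.04,0,0,0],[0,0,-0.08,0,0,0],[0,0,-0.12,0,0,0],[0,0,-0.16,0,0,0],[0,0,-0.2,0,0,0],[0,0,-0.24,0,0,0],[0,0,-0.28,0,0,0],[0,0,-0.32,0,0,0],[0,0,-0.32,0,0,0],[0,0,-0.32,0,0,0]]' > m.json && python3 drive.py m.json
python3 - <<'E'
from h import *
c=cap('wrist','w4.png');W=world(c)
D=np.hypot(W[...,0]-.559,W[...,1]+.0405)
A=W[(W[...,2]>.03)&(W[...,2]<.09)&(D<.045)]
print('house',cv2.minAreaRect(A[:,:2].astype(np.float32)*1000),A[:,2].max())
P=W[(W[...,2]>.006)&(W[...,2]<.019)&(D<.075)];print('plinth',cv2.minEnclosingCircle(P[:,:2].astype(np.float32)*1000))
E
python3 t.py .525 -.2333 .25 -104.3
```

```text
time_s: 7.65
tcp_pos: [0.5602, -0.0414, 0.0267]
eef_rot: [-180.0, 0.0, -104.2]
contact_force: [1.1, -0.3, -0.5]
gripper_width: 0.0383
gripper_force: 12.0
gripper_width: 0.0851
gripper_force: 0.0
time_s: 9.23
tcp_pos: [0.5608, -0.0413, 0.2695]
eef_rot: [-179.8, 0.1, -104.2]
contact_force: [-0.1, 0.5, -0.0]
gripper_width: 0.0874
gripper_force: 0.0
house ((560.4846801757812, -42.12869644165039), (57.3206672668457, 39.59772872924805), 75.85931396484375) 0.06951429031813161
plinth ((559.1119384765625, -39.94927978515625), 55.133480072021484)
d [ 0.1947 -0.0134  0.0174] rot [-0.08  0.07  0.05] n 4.698512684933727
[ 0.5599 -0.0413  0.2676] [-1.7992e+02  7.0000e-02 -1.0425e+02] [ 15.7   8.4 -10.3  -0.  -71.2 -30. ] t 9.2833 F [ 0.1  0.4 -0.5] 0.08771137247598693 0.0
```

View pics/w4.png

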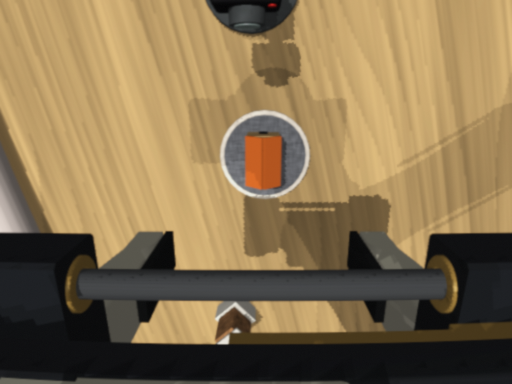

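The house stands in the middle of the plinth: seen at (263,162), 2.6 mm off centre, ridge at 75.9°, roof top at 69 mm. On to the camera head.

In the tool's units: 0.195 m is 0.26, 0.18 m is 0.24.

```bash
echo '[[0.04,-0.0027,0,0,0,0],[0.0933,-0.0067,0,0,0,0],[0.1467,-0.0107,0,0,0,0],[0.2,-0.0147,0,0,0,0],[0.24,-0.0173,0.0133,0,0,0],[0.26,-0.0179,0.0227,0,0,0],[0.26,-0.0179,0.0227,0,0,0],[0.26,-0.0179,0.0227,0,0,0]]' > m.json && python3 drive.py m.json 0.088
python3 t.py .525 -.2333 .127 -104.3
python3 - <<'E'
from h import *
c=cap('wrist');W=world(c)
B=(np.hypot(W[...,0]-.54,W[...,1]+.2)<.1)
for lo,hi in((.155,.175),(.12,.175)):
    A=W[B&(W[...,2]>lo)&(W[...,2]<hi)]
    if len(A)>5:print(len(A),cv2.minAreaRect(A[:,:2].astype(np.float32)*1000))
E
```

```text
time_s: 9.95
tcp_pos: [0.5238, -0.2344, 0.248]
eef_rot: [179.8, -0.0, -104.4]
contact_force: [0.1, -0.4, 0.7]
gripper_width: 0.0877
gripper_force: 0.0
d [-0.0014 -0.0013  0.121 ] rot [ 0.19 -0.02 -0.07] n 2.9012555595577836
[ 0.5238 -0.2344  0.248 ] [ 1.7981e+02 -2.0000e-02 -1.0437e+02] [ -4.6  10.4 -10.4  -0.  -69.4  -9.8] t 9.95 F [ 0.1 -0.4  0.7] 0.0876937136304241 0.0
4666 ((531.4319458007812, -210.8009033203125), (76.80014038085938, 51.81561279296875), 76.75316619873047)
5781 ((531.8470458984375, -208.36569213867188), (81.77940368652344, 52.20970153808594), 77.0716552734375)
```

In the tool's units: 0.121 m is 0.1613, 0.115 m is 0.1533.

```bash
echo '[[-0.0013,-0.0013,0.02,0,0,0],[-0.0013,-0.0013,0.0467,0,0,0],[-0.0013,-0.0013,0.0733,0,0,0],[-0.0013,-0.0013,0.1,0,0,0],[-0.0013,-0.0013,0.12,0,0,0],[-0.0013,-0.0013,0.14,0,0,0],[-0.0013,-0.0013,0.1533,0,0,0],[-0.0013,-0.0013,0.1613,0,0,0],[-0.0013,-0.0013,0.1613,0,0,0],[-0.0013,-0.0013,0.1613,0,0,0]]' > m.json && python3 drive.py m.json
echo '[[0,0,0,0,0,0],[0,0,0,0,0,0],[0,0,0,0,0,0],[0,0,0,0,0,0],[0,0,0,0,0,0],[0,0,0,0,0,0],[0,0,0,0,0,0],[0,0,0,0,0,0],[0,0,0,0,0,0],[0,0,0,0,0,0]]' > m.json && python3 drive.py m.json 0.02 30
```

```text
time_s: 10.83
tcp_pos: [0.5267, -0.2327, 0.1289]
eef_rot: [-180.0, -0.0, -104.2]
contact_force: [0.4, -0.8, 0.8]
gripper_width: 0.0876
gripper_force: 0.0
time_s: 11.67
tcp_pos: [0.5259, -0.233, 0.1288]
eef_rot: [180.0, -0.0, -104.2]
contact_force: [-1.2, -0.7, 3.2]
gripper_width: 0.034
gripper_force: 30.0
```

Run:
```python
from h import *
a=cap('scene','s5.png');b=cap('side','d5.png');w=cap('wrist','w5.png')
A=cv2.imread('pics/s5.png')[140:260,120:250];B=cv2.imread('pics/d5.png')[90:210,240:370];C=cv2.imread('pics/w5.png')[100:384,100:410]
cv2.imwrite('pics/c5.png',cv2.hconcat([cv2.resize(x,(266,300),interpolation=cv2.INTER_CUBIC) for x in(A,B,C)]))
```

```text
(no output)
```

View pics/c5.png

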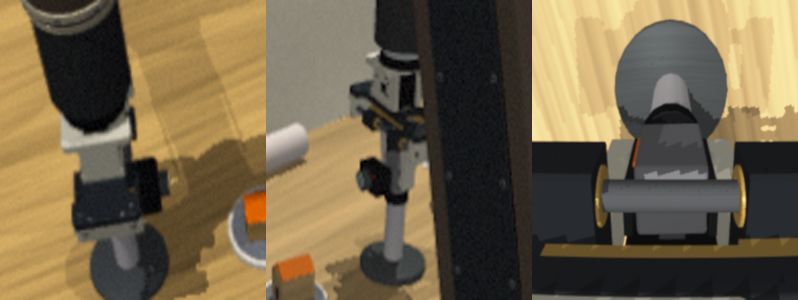

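The wrist view (right) shows the head between both pads, with the orange button pressed flat under the left finger (636,155). I'll test the lock with a short, gentle pull.

In the tool's units: -0.008 m is -0.0107, -0.006 m is -0.008.

```bash
echo '[[0,0,-0.0013,0,0,0],[0,0,-0.0027,0,0,0],[0,0,-0.0053,0,0,0],[0,0,-0.008,0,0,0],[0,0,-0.0107,0,0,0],[0,0,-0.0107,0,0,0]]' > m.json && python3 drive.py m.json
```

```text
time_s: 12.32
tcp_pos: [0.526, -0.2329, 0.1368]
eef_rot: [180.0, -0.0, -104.2]
contact_force: [-2.7, -0.7, -1.1]
gripper_width: 0.0339
gripper_force: 30.0
```

The head is moving at about 4 N, so it's unlocked. Pulling on.

In the tool's units: -0.053 m is -0.0707, -0.051 m is -0.068.

```bash
echo '[[0,0,-0.0067,0,0,0],[0,0,-0.0133,0,0,0],[0,0,-0.02,0,0,0],[0,0,-0.0267,0,0,0],[0,0,-0.0333,0,0,0],[0,0,-0.04,0,0,0],[0,0,-0.0467,0,0,0],[0,0,-0.0533,0,0,0],[0,0,-0.06,0,0,0],[0,0,-0.064,0,0,0],[0,0,-0.068,0,0,0],[0,0,-0.0707,0,0,0]]' > m.json && python3 drive.py m.json
echo '[[0,0,-0.004,0,0,0],[0,0,-0.0093,0,0,0],[0,0,-0.016,0,0,0],[0,0,-0.0227,0,0,0],[0,0,-0.0293,0,0,0],[0,0,-0.036,0,0,0],[0,0,-0.0427,0,0,0],[0,0,-0.0493,0,0,0],[0,0,-0.056,0,0,0],[0,0,-0.0613,0,0,0],[0,0,-0.0653,0,0,0],[0,0,-0.0667,0,0,0]]' > m.json && python3 drive.py m.json
```

```text
time_s: 13.32
tcp_pos: [0.526, -0.2329, 0.1896]
eef_rot: [180.0, 0.0, -104.2]
contact_force: [-3.2, -0.2, -8.5]
gripper_width: 0.0342
gripper_force: 30.0
time_s: 14.32
tcp_pos: [0.5261, -0.2329, 0.2401]
eef_rot: [180.0, 0.0, -104.2]
contact_force: [-4.5, 0.8, -7.7]
gripper_width: 0.0343
gripper_force: 30.0
```

In the tool's units: -0.0075 m is -0.01, -0.006 m is -0.008.

```bash
echo '[[0,0,-0.0027,0,0,0],[0,0,-0.0053,0,0,0],[0,0,-0.008,0,0,0],[0,0,-0.01,0,0,0],[0,0,-0.01,0,0,0],[0,0,-0.01,0,0,0]]' > m.json && python3 drive.py m.json
echo '[[0,0,-0.0007,0,0,0],[0,0,-0.0013,0,0,0],[0,0,-0.0013,0,0,0],[0,0,-0.0013,0,0,0]]' > m.json && python3 drive.py m.json
```

```text
time_s: 14.82
tcp_pos: [0.5262, -0.233, 0.2474]
eef_rot: [180.0, -0.0, -104.2]
contact_force: [-5.7, 1.1, -5.3]
gripper_width: 0.0342
gripper_force: 30.0
time_s: 15.15
tcp_pos: [0.5262, -0.233, 0.2481]
eef_rot: [180.0, -0.0, -104.2]
contact_force: [-5.1, 1.1, -6.3]
gripper_width: 0.034
gripper_force: 30.0
```

In the tool's units: -0.001 m is -0.0013, -0.0005 m is -0.0007.

```bash
echo '[[0,0,-0.0007,0,0,0],[0,0,-0.0013,0,0,0],[0,0,-0.0013,0,0,0],[0,0,-0.0013,0,0,0]]' > m.json && python3 drive.py m.json
echo '[[0,0,-0.0007,0,0,0],[0,0,-0.0013,0,0,0],[0,0,-0.0013,0,0,0],[0,0,-0.0013,0,0,0]]' > m.json && python3 drive.py m.json
python3 - <<'E'
from h import *
a=cap('scene','s6.png');b=cap('side','d6.png');w=cap('wrist','w6.png')
for c in (a,b,w):
    W=world(c);f=c['frame'].astype(int);D=(np.abs(W[...,0]-.541)<.03)&(np.abs(W[...,1]+.18)<.035)&(W[...,2]>.2)&(f.sum(2)<150)
    A=W[D];print(len(A),np.percentile(A[:,2],[2,10,50,90,98]) if len(A) else 0)
A=cv2.imread('pics/s6.png')[110:270,120:290];B=cv2.imread('pics/d6.png')[60:220,220:390];C=cv2.imread('pics/w6.png')[100:384,100:410]
cv2.imwrite('pics/c6.png',cv2.hconcat([cv2.resize(x,(266,300),interpolation=cv2.INTER_CUBIC) for x in(A,B,C)]))
E
```

```text
time_s: 15.48
tcp_pos: [0.5262, -0.2329, 0.249]
eef_rot: [180.0, 0.0, -104.2]
contact_force: [-4.3, 0.9, -9.0]
gripper_width: 0.0344
gripper_force: 30.0
time_s: 15.82
tcp_pos: [0.5261, -0.2329, 0.2491]
eef_rot: [179.9, 0.0, -104.3]
contact_force: [-2.6, -1.6, -17.9]
gripper_width: 0.0341
gripper_force: 30.0
1584 [0.26396451 0.28073406 0.53822802 0.68883916 0.69164515]
675 [0.25811038 0.27555793 0.46311465 0.5436985  0.56862873]
1111 [0.26430287 0.27007734 0.27358504 0.27667646 0.2776161 ]
```

View pics/c6.png

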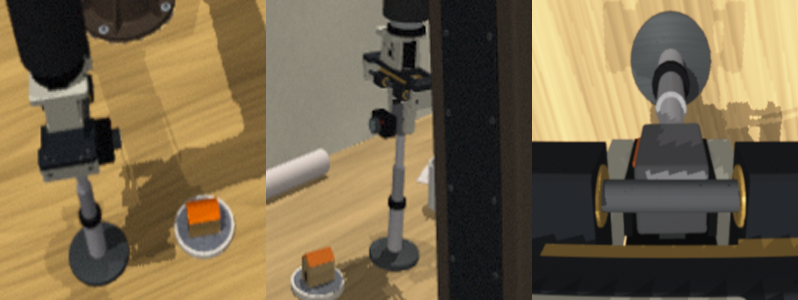

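Both tube sections are out (two joints visible on the column), the house is standing undisturbed, and the force rise at 120 mm of travel marks the top stop. I'll ease off slightly, settle, and hand in.

In the tool's units: 0.0004 m is 0.0005.

```bash
echo '[[0,0,0.0005,0,0,0],[0,0,0.0005,0,0,0],[0,0,0.0005,0,0,0],[0,0,0.0005,0,0,0],[0,0,0.0005,0,0,0],[0,0,0.0005,0,0,0]]' > m.json && python3 drive.py m.json && python3 -c "
from plant import r, probe_bus, workorder, capture
print(workorder.close_job())"
```

```text
time_s: 16.47
tcp_pos: [0.526, -0.2329, 0.2492]
eef_rot: [180.0, 0.0, -104.3]
contact_force: [-3.1, -0.9, -22.3]
gripper_width: 0.0339
gripper_force: 30.0
the job is handed in; nothing more can be done
None
```

The job is handed in at 16.5 s, though the hand-in returned no verdict: the timber house was 2.6 mm off the plinth's centre with its gable end facing the camera, and the camera is held at the top stop at 30 N grip, with the button still squeezed in as far as the pictures show.

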